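# Set the contact gap of a Morse key

### The arm

A 6-joint arm with a two-finger parallel gripper is mounted at the origin on the work surface. World frame = base frame: x ahead of the robot, y to its left, z up, the work surface at z = 0. Lengths are in m, angles in rad, forces in N, time in s.
With the tool pointing down it reaches from about 0.325 to 0.775 m from the base axis. Payload 9.3 kg.
Tool frame: the origin (TCP) lies midway between the tips of the shut fingers; the grasp point (between the pads) lies 19 mm behind it; z points along the fingers, y is the direction in which the jaws open and shut (so a half turn about z gives the same grasp; the last joint's range is limited). The gripper opens to 85 mm and grips with 20 to 120 N. Pads are 22 mm wide; open, the fingers measure 114 mm over their backs; the gripper's body (76 mm by 85 mm) begins 54 mm behind the grasp point. The pads swing forward as they close: fully open they stand 13 mm farther back than shut.
Start: joints at [-1.421, 0.259, 0.021, 1.334, 0, 1.418], TCP at [0.164, -0.525, 0.231] pointing down, gripper open.
Joint ranges: [-3.04, 3.04], [-0.91, 1.82], [-1.04, 1.36], [-1.92, 1.95], [-1.52, 1.45], [-3.14, 3.14]. Speed limits (rad/s): [2.22, 2.22, 2.79, 3.14, 3.14, 3.14].

### API

Orientations are given as a 3x3 rotation matrix whose columns are the frame's x, y, z axes.
In Python, from rig import ctrl, eyes, job, models, sensors gives the robot as it stands. Calls block until the motion is done:
- ctrl.movep(position, orientation): joint-space move of the TCP to a pose.
- ctrl.line_to(position, attitude=None, velocity=0.15, stop_force=None): straight line of the TCP; attitude=None keeps the orientation; velocity is the mean speed in m/s. With stop_force (N) it stops when the force on the tool has changed by that much, and returns True; else False.
- ctrl.move_j(angles): joint-space move.
- ctrl.ungrasp() and ctrl.grab(newtons=None): open the fingers fully, or close them until they stop; newtons is the grip in N (None keeps the last).
- ctrl.dwell(seconds).
- ctrl.ik(position, orientation): joint angles nearest the present ones, or None.
- eyes.read_camera(name): name is "scene" or "top" or "wrist"; returns a dict with "image" (420x560x3 uint8, red, green, blue), "fx", "fy", "cx", "cy" (pixels), "dist" ([k1, k2, p1, p2, k3] as OpenCV has them; the pictures are not rectified), "T" (4x4, takes a point from camera to world coordinates); the wrist camera has in their place "hand_eye" (4x4, takes a point from camera to tool coordinates, whose origin is the TCP and whose axes are the flange's). Camera axes: x right, y down, z forward; pixel columns grow to the right and rows downward; lengths in m; the calibration is good to about 2 mm. A picture is of the moment at which its call begins: read the wrist's pose just before it. There is no depth.
A pose or a line that the arm cannot do raises ctrl.MotionError and nothing moves.
- job.close_job(): hands the job in, once; it reports no verdict.
Trained networks look in the newest picture that a camera, given by its name, has taken for a name from the list of things; names that differ only in an ending like _2 or _b are one class to them, and where a whole thing is asked for, a point or a joint stands for the part that bears it (a point fixed in the world has none). Each returns a list of dicts, best first, with "confidence" (0 to 1); they miss things now and then, are a little off and sometimes report something else, mostly with a low value. They report only what shows in the picture. A call takes as long as a camera call.
- models.find_in(camera, query): "uv" ([column, row] in pixels, amid what is visible of it).
Readings, each from a call of its own:
- sensors.read_clock(): time.
- sensors.read_joint_pos(): joint angles.
- sensors.read_dq(): joint speeds.
- sensors.read_joint_efforts(): joint torques, N m.
- sensors.read_position(): TCP position.
- sensors.read_tool_rot(): TCP orientation.
- sensors.read_force(): force on the tool from outside, world axes, zero at the start.
- sensors.read_wrist_torque(): the same for the moment, N m.
- sensors.read_gripper_width(): finger opening in m.
Only numpy, scipy, OpenCV 4.12 (cv2) and the standard library are available. Lean on these libraries where they do the work, as an engineer would, in place of code of your own. Each camera call takes 0.05 s, during which the arm holds its last target.

### The job

Set the contact gap of the Morse key: screw the knurled gap screw at the tail of the lever down (clockwise) until it stops and the contacts are closed, then back it off half a turn. Then press the key's black knob down until the contacts meet, to check that it closes, and let it spring back, leaving the things around the key where they are.

Things in the scene. Friction and masses are not known exactly. Their poses are not given: they have to be found in the camera images.
- key: straight Morse key, fixed to the bench: dark steel base 182 x 86 mm, top 13 mm above the bench. Origin: centre of its underside; x runs from the knob end (-x) to the tail with the gap screw (+x), z up. On it stand brass pivot uprights at x = 1 to 15, |y| up to 24, top z = 49, and two binding posts, 13 mm across, at x = 44, y = +-30, top z = 29 (mm)
- gap_screw_head (a point): centre of the knurled brass head of the gap screw: a 19 mm cylinder, 16 mm tall (58 to 74 mm above the bench), vertical axis at x = 60, y = 0 mm in the key's frame, free all round. Below it a 15 mm lock nut (top z = 49) sits on the tail, also 15 mm across (top z = 44). A white stripe on its top runs from the axis to the rim along this point's x. Turning does not shift the head
- gap_screw (a joint): angle of the gap screw, rad: 0 = screwed down to its hard stop (contacts closed), growing as it is backed off, anticlockwise seen from above; half a turn is 3.14. At the start it stands 0.8 to 2.3 off the stop. It takes about 0.05 N m to turn and stays where it is left; at the stop it turns no further, the torque rises and the fingers slip round the head
- lever: brass lever bar, 134 x 10 x 8 mm, top 44 mm above the bench, with the round black knob at its front end. Origin on the pivot axis, 40 mm above the bench, at x = 8 mm in the key's frame; axes as the key's. The 13 mm spring tension nut on it, at x = -14 mm in the key's frame, top at z = 52, is not to be adjusted
- knob_top (a point): centre of the top of the black key knob, 73 mm above the bench, at x = -74, y = 0 mm in the key's frame; flat over 20 mm, 33 mm across. Pressed straight down, it gives at about 4 N and after some 0.8 mm (screw half a turn off its stop) the contacts meet and it stops hard; let go, it springs back
- rocker (a joint): how far the lever is pressed down, rad: 0 = at rest (sprung up), about 0.010 when the contacts meet with the screw half a turn off its stop (0.003 per rad of screw), a little more when pressed harder
- contact_post: small brass post with the lower contact, fixed on the base under the lever at x = -36 mm in the key's frame. Origin at the post's foot, 13 mm above the bench; 20 mm tall
- phone: bystander: smartphone in a red case, 152 x 76 x 10 mm, lying flat beside the key. Origin: centre of its underside, x along its length
- screwdriver: bystander: screwdriver lying beside the key, along its own x axis, some 200 mm long and under 35 mm high
- tin: bystander: round open tin of small parts, 64 mm across, 24 mm tall. Origin: centre of its underside

How it is judged:
On the way, in this order (a step that is already met when the one before it is completed fails the run):
1. the gap screw is screwed down to its stop (within 0.08 rad) (value of joint gap_screw below 0.08 rad), for 0.1 s.
2. the gap screw is backed off half a turn, within 20 degrees (2.79 to 3.49 rad from the stop) (value of joint gap_screw between 2.79 and 3.49 rad), for 0.2 s.
3. the knob or its lever is pressed down by the fingers until the contacts meet, with the screw still half a turn off (all of step 2 and contact force between lever and contact_post above 0.5 N and contact force between the fingers and lever above 0.5 N), for 0.1 s.
At the end, for the whole second after the job is handed in: the gap screw stands half a turn off its stop, within 20 degrees, and the lever has sprung back up to rest with its contacts open (all of step 2 and value of joint rocker below 0.003 rad and contact force between lever and contact_post below 0.1 N); the robot touches nothing.
It fails at once if the phone, the screwdriver or the tin is moved more than 30 mm (distance of any of phone, screwdriver, tin from where it was at the start of the episode above 0.03 m).
It also fails if it takes over 61 s, if anything falls off the work surface, if the arm or the gripper's body presses on something with over 40 N, if the wrist force passes 120 N, or if a joint passes its speed limit or range.

## Working session

There is one attempt and no reset: what is moved stays moved. The work goes in short steps, each a Python script; the robot and the scene stay as the last script left them, time stands still between calls to the robot, and variables do not carry over. Pictures are saved under pics/ and viewed, and the job is handed in when it is done.

```bash
mkdir -p pics; ls
python3 - <<'E'
from rig import ctrl, eyes, job, models, sensors
import cv2
for c in ["scene","top","wrist"]:
    d=eyes.read_camera(c); cv2.imwrite(f"pics/{c}0.png",d["image"][:,:,::-1])
    print(c,d["fx"],d["cx"],d["cy"],d["dist"],d.get("T",d.get("hand_eye")))
    for q in ["key","gap_screw_head","knob_top","phone","screwdriver","tin","contact_post"]:
        print(q,[(r["uv"],round(r["confidence"],2)) for r in models.find_in(c,q)[:2]])
print(sensors.read_clock(),sensors.read_tool_rot())
E
```

```text
pics
scene 434.34343941061826 280.0441570505011 207.79642966833492 [0.04316137 0.         0.         0.         0.        ] [[ 0.28705482  0.78094647 -0.55472708  0.9821315 ]
 [ 0.95780684 -0.24266548  0.15401143 -0.0359694 ]
 [-0.01433843 -0.57553112 -0.81765417  0.61491138]
 [ 0.          0.          0.          1.        ]]
key [([264.7, 211.7], 0.88)]
gap_screw_head [([278.0, 220.8], 0.7)]
knob_top [([262.0, 174.8], 0.6)]
phone [([346.5, 193.4], 0.79)]
screwdriver [([205.8, 226.6], 0.73)]
tin [([311.4, 297.4], 0.57)]
contact_post []
top 502.6608580947502 278.9668318068304 209.08914441359246 [-0.07655104  0.          0.          0.          0.        ] [[ 0.01813525 -0.99504919  0.09771497  0.55965205]
 [-0.99952724 -0.02046969 -0.02294095  0.05621685]
 [ 0.02482757 -0.09725273 -0.99495     0.90223703]
 [ 0.          0.          0.          1.        ]]
key [([267.2, 251.4], 0.73)]
gap_screw_head [([268.5, 213.6], 0.51)]
knob_top [([268.9, 284.1], 0.74)]
phone [([188.3, 249.1], 0.87)]
screwdriver [([329.5, 252.3], 0.74), ([189.8, 251.1], 0.4)]
tin [([259.0, 160.2], 0.77)]
contact_post []
wrist 331.77708261704197 274.33721376900354 209.37654774614353 [-0.08050315  0.          0.          0.          0.        ] [[-6.41368915e-04 -9.59997704e-01 -2.80007137e-01  7.05287769e-02]
 [ 9.99999658e-01 -4.69444902e-04 -6.81063594e-04  1.30485387e-03]
 [ 5.22371564e-04 -2.80007478e-01  9.59997677e-01 -1.43405199e-01]
 [ 0.00000000e+00  0.00000000e+00  0.00000000e+00  1.00000000e+00]]
key []
gap_screw_head []
knob_top []
phone []
screwdriver []
tin []
contact_post []
1.2 [[ 9.54520063e-01  2.98146688e-01  4.70177445e-05]
 [ 2.98146690e-01 -9.54520063e-01 -3.71777827e-05]
 [ 3.37949476e-05  4.95051244e-05 -9.99999998e-01]]
```

View pics/scene0.png

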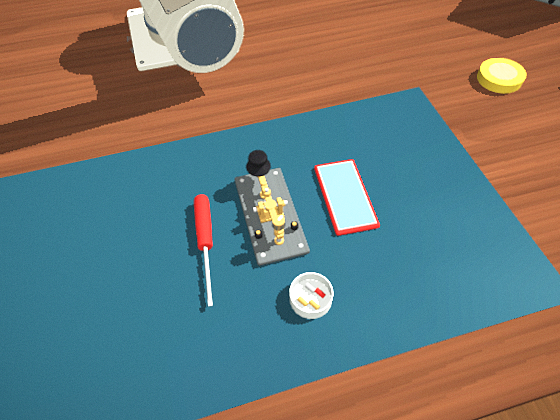

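View pics/top0.png

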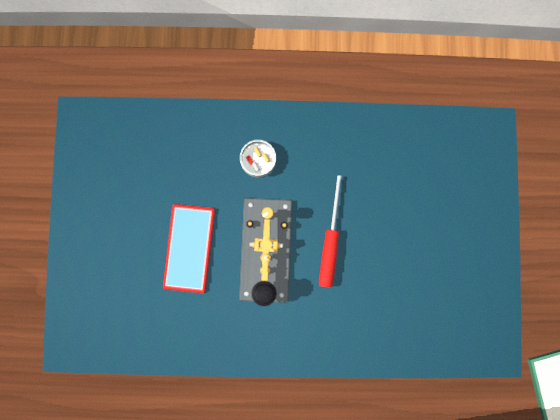

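Run:
```python
import cv2
a=cv2.imread("pics/top0.png")[180:320,160:370];cv2.imwrite("pics/topc.png",cv2.resize(a,None,fx=3.8,fy=3.8,interpolation=cv2.INTER_CUBIC))
```

```text
(no output)
```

View pics/topc.png

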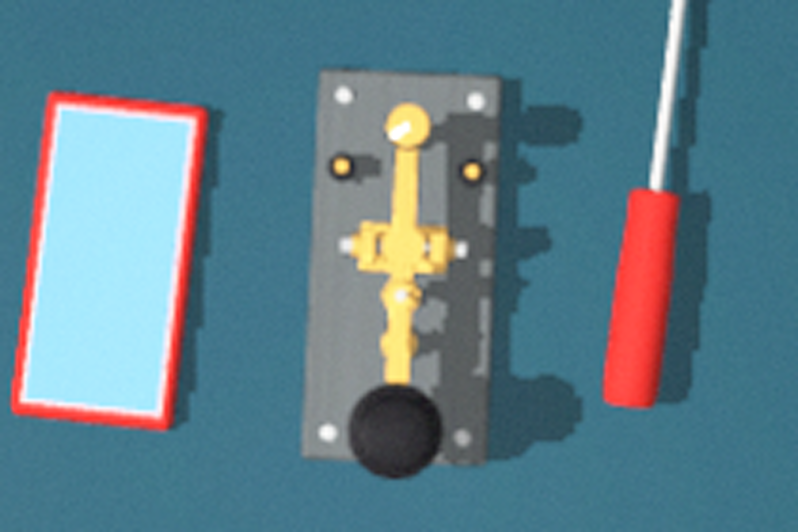

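```bash
cat > h.py <<'E'
import numpy as np, cv2
from rig import ctrl, eyes, job, models, sensors
def ray(d,uv,T):
    K=np.array([[d["fx"],0,d["cx"]],[0,d["fy"],d["cy"]],[0,0,1]])
    p=cv2.undistortPoints(np.array([[uv]],float),K,np.array(d["dist"]))[0,0]
    return T[:3,3],T[:3,:3]@np.array([p[0],p[1],1])
def atz(d,uv,T,z):
    o,r=ray(d,uv,T); return o+r*(z-o[2])/r[2]
def wrist():
    T=np.eye(4);T[:3,:3]=sensors.read_tool_rot();T[:3,3]=sensors.read_position()
    d=eyes.read_camera("wrist"); return d,T@np.array(d["hand_eye"])
def down(a): # tool x at world yaw a, z down
    c,s=np.cos(a),np.sin(a); return np.array([[c,s,0],[s,-c,0],[0,0,-1.]])
def save(n,im): cv2.imwrite(f"pics/{n}.png",np.ascontiguousarray(im[:,:,::-1]))
E
python3 - <<'E'
from h import *
d=eyes.read_camera("top");T=np.array(d["T"])
c=lambda u,v:(160+u/3.8,180+v/3.8)
s=atz(d,c(408,125),T,.074);k=atz(d,c(395,430),T,.073)
B=np.array([atz(d,c(*p),T,.013) for p in [(320,70),(500,77),(303,457),(487,460)]])
print(s,k,np.linalg.norm(s-k)); print(B, B.mean(0)); v=s-k; print(np.arctan2(v[1],v[0]),[np.arctan2(*(B[i]-B[j])[[1,0]]) for i,j in [(0,2),(1,3)]])
d=eyes.read_camera("scene");T=np.array(d["T"])
print(atz(d,(278,220.8),T,.066),atz(d,(258,155),T,.073))
for a in (0,np.pi/2,np.pi,-np.pi/2):
  print(a,ctrl.ik([s[0],s[1],.2],down(a)))
E
```

```text
[0.63427603 0.05619044 0.074     ] [0.5026067  0.05913407 0.073     ] 0.13170603262102765
[[0.66478233 0.09790997 0.013     ]
 [0.66325062 0.01351876 0.013     ]
 [0.48538759 0.10142228 0.013     ]
 [0.485449   0.01667155 0.013     ]] [0.57471739 0.05738064 0.013     ]
-0.022352511685914202 [np.float64(-0.019576158697577985), np.float64(-0.017730176673353814)]
[0.63186972 0.05755615 0.066     ] [0.50034312 0.06189939 0.073     ]
0 [-0.04331054  0.41781459  0.17962656  1.3326083   0.          3.09828211]
1.5707963267948966 [-0.04331054  0.41781459  0.17962656  1.3326083   0.          1.52748579]
3.141592653589793 [-0.04331054  0.41781459  0.17962656  1.3326083   0.         -0.04331054]
-1.5707963267948966 [-0.04331054  0.41781459  0.17962656  1.3326083   0.         -1.61410687]
```

Run:
```python
from h import *
ctrl.movep([.634,.0563,.16],down(np.pi))
d,T=wrist(); save("w1",d["image"]); print(T)
for q in ["gap_screw_head","knob_top"]:
    for r in models.find_in("wrist",q)[:2]: print(q,r["uv"],r["confidence"],atz(d,r["uv"],T,.066 if q[0]=="g" else .073))
K=np.array([[d["fx"],0,d["cx"]],[0,d["fy"],d["cy"]],[0,0,1]])
Ti=np.linalg.inv(T)
print(cv2.projectPoints(np.array([[.634,.0563,.074]]),cv2.Rodrigues(Ti[:3,:3])[0],Ti[:3,3],K,np.array(d["dist"]))[0])
print(sensors.read_clock(),sensors.read_joint_pos(),sensors.read_position(),sensors.read_wrist_torque(),sensors.read_force())
```

```text
[[ 2.22025804e-03  9.59432672e-01  2.81929103e-01  5.62213487e-01]
 [ 9.99997318e-01 -2.31584381e-03  5.83167510e-06  5.40262293e-02]
 [ 6.58498866e-04  2.81928334e-01 -9.59435241e-01  3.03509569e-01]
 [ 0.00000000e+00  0.00000000e+00  0.00000000e+00  1.00000000e+00]]
knob_top [279.2, 44.1] 0.88 [0.51912294 0.05740237 0.073     ]
[[[277.48603554 215.12194417]]]
4.1 [-4.43104425e-02  4.31872530e-01  1.00132150e-01  1.23892060e+00
 -7.78651405e-05 -4.30323514e-02] [0.63405772 0.05554539 0.16008829] [-0.05905062 -0.00079087  0.01948799] [-0.01210157 -0.07588953  0.92340164]
```

View pics/w1.png

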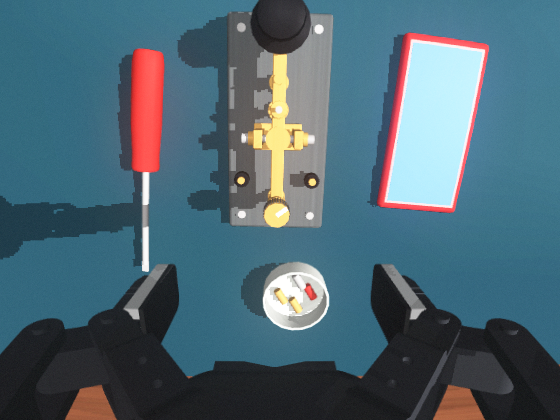

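Run:
```python
from h import *
print(ctrl.line_to([.634,.0562,.050],down(np.pi),stop_force=8))
print(sensors.read_clock(),sensors.read_position(),sensors.read_force(),sensors.read_wrist_torque())
ctrl.grab(25)
print(sensors.read_clock(),sensors.read_gripper_width(),sensors.read_force(),sensors.read_wrist_torque(),sensors.read_joint_pos())
d,T=wrist(); save("w2",d["image"])
d=eyes.read_camera("top"); save("t2",d["image"])
```

```text
False
4.9833 [0.63453344 0.05615412 0.05086617] [-0.10112532  0.62695632  0.52088275] [0.01435665 0.02427713 0.02890171]
5.6 0.01807459068592794 [-0.53364214  2.29633049  3.58383538] [ 0.37886772  0.15887956 -0.06998179] [-4.31222087e-02  5.01968212e-01 -7.67352586e-02  9.91605299e-01
  4.70082756e-04 -4.33323242e-02]
```

View pics/w2.png

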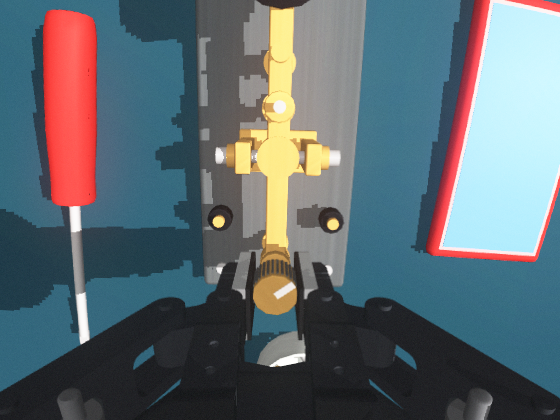

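The head (wrist image around 275,285) is held between the pads, with its stripe visible. I'm turning it clockwise and watching the torque.

Run:
```python
from h import *
q=np.array(sensors.read_joint_pos()); q0=q[5]
t0=sensors.read_wrist_torque()[2]
ims=[]
for i in range(1,18):
    q[5]=q0+0.15*i; 
    if q[5]>3.05: break
    ctrl.move_j(q); t=sensors.read_wrist_torque()
    print(round(q[5],2),round(sensors.read_joint_pos()[5],3),np.round(t,3),np.round(sensors.read_force(),1),round(sensors.read_clock(),2))
    if abs(t[2])>0.17: break
d,T=wrist(); save("w3",d["image"][220:340,180:380])
```

```text
0.11 0.103 [ 0.371  0.058 -0.026] [-0.7  2.1  1.7] 5.97
0.26 0.25 [ 0.345  0.12  -0.068] [-1.3  1.5  2.3] 6.23
0.41 0.399 [ 0.43   0.103 -0.081] [-0.5  2.9  2.2] 6.5
0.56 0.549 [ 0.416  0.154 -0.03 ] [0.5 2.4 2.7] 6.77
0.71 0.699 [ 0.326  0.16  -0.093] [-0.1  2.4  2. ] 7.03
0.86 0.848 [ 0.377  0.211 -0.012] [-0.9  2.3  3.1] 7.3
1.01 0.998 [ 0.362  0.142 -0.05 ] [-0.9  2.8  2.6] 7.57
1.16 1.148 [ 0.392  0.217 -0.108] [-1.8  2.4  3.3] 7.83
1.31 1.298 [ 0.398  0.226 -0.035] [-1.   1.8  3.7] 8.1
1.46 1.448 [ 0.464  0.232 -0.074] [-1.   2.4  3.1] 8.37
1.61 1.598 [ 0.412  0.244 -0.089] [-1.9  2.5  3.4] 8.63
1.76 1.748 [ 0.395  0.228 -0.017] [-1.4  1.7  3.3] 8.9
1.91 1.898 [ 0.445  0.297 -0.032] [-1.2  2.7  4. ] 9.17
2.06 2.048 [ 0.385  0.296 -0.038] [-2.4  3.7  4.2] 9.43
2.21 2.198 [0.232 0.293 0.085] [-2.   0.8  4. ] 9.7
2.36 2.348 [0.351 0.243 0.037] [-1.2  2.   3.5] 9.97
2.51 2.498 [ 0.384  0.154 -0.01 ] [-0.6  1.7  2. ] 10.23
```

View pics/w3.png

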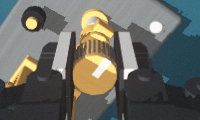

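Run:
```python
import cv2,numpy as np
a=cv2.imread("pics/w2.png")[220:340,180:380];b=cv2.imread("pics/w3.png")
cv2.imwrite("pics/cmp.png",np.hstack([cv2.resize(x[20:110,60:140],None,fx=5,fy=5,interpolation=cv2.INTER_CUBIC) for x in (a,b)]))
```

```text
(no output)
```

View pics/cmp.png

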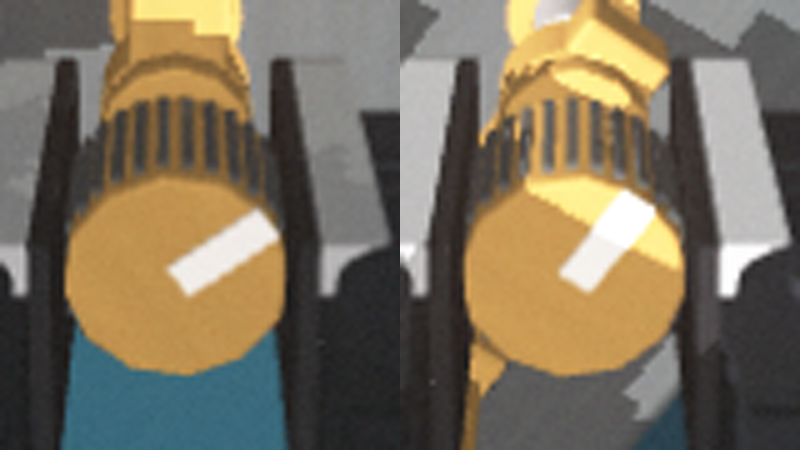

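```bash
cat >> h.py <<'E'
def stripe(name):
    d,T=wrist(); im=d["image"]; save(name,im)
    K=np.array([[d["fx"],0,d["cx"]],[0,d["fy"],d["cy"]],[0,0,1]]);Ti=np.linalg.inv(T)
    n=240;r=.015;g=np.linspace(-r,r,n);X,Y=np.meshgrid(g,-g)
    P=np.stack([X+.6343,Y+.0562,np.full_like(X,.074)],-1).reshape(-1,1,3)
    uv=cv2.projectPoints(P,cv2.Rodrigues(Ti[:3,:3])[0],Ti[:3,3],K,np.array(d["dist"]))[0].reshape(n,n,2).astype(np.float32)
    o=cv2.remap(im,uv[...,0],uv[...,1],cv2.INTER_CUBIC); save(name+"_rect",cv2.resize(o,(480,480)))
    hsv=cv2.cvtColor(o,cv2.COLOR_RGB2HSV)
    m=((hsv[...,1]<60)&(hsv[...,2]>150)&(np.hypot(X,Y)<.0105)).astype(np.uint8)
    k,l,s,c=cv2.connectedComponentsWithStats(m)
    if k<2: return None
    i=1+np.argmax(s[1:,4]); w=l==i
    x,y=X[w],Y[w]; C=np.cov(x,y); e=np.linalg.eigh(C)[1][:,1]
    if e@[x.mean(),y.mean()]<0: e=-e
    return np.degrees(np.arctan2(e[1],e[0])),s[i,4],x.mean(),y.mean()
E
python3 - <<'E'
from h import *
print(stripe("s0"))
q=np.array(sensors.read_joint_pos())
for i in range(2):
    q[5]+=.2; ctrl.move_j(q); print(sensors.read_joint_pos()[5],sensors.read_wrist_torque()[2],stripe(f"s{i+1}"),sensors.read_clock())
E
python3 -c "
import cv2,numpy as np
cv2.imwrite('pics/sr.png',np.hstack([cv2.resize(cv2.imread(f'pics/s{i}_rect.png'),(260,260)) for i in range(3)]))"
```

```text
(np.float64(-1.1080525825437653), np.int32(2017), np.float64(0.0038308789515063405), np.float64(-0.0014397184600353082))
2.6934348963989643 -0.08195761363650468 (np.float64(-0.7312754504314346), np.int32(1856), np.float64(0.003569628300389556), np.float64(-0.0013230639518107073)) 10.6833
2.8930929183840037 0.04000176008388852 (np.float64(-1.3750667019668055), np.int32(1818), np.float64(0.0035298341549636156), np.float64(-0.0011821119350428782)) 11.0417
```

View pics/sr.png

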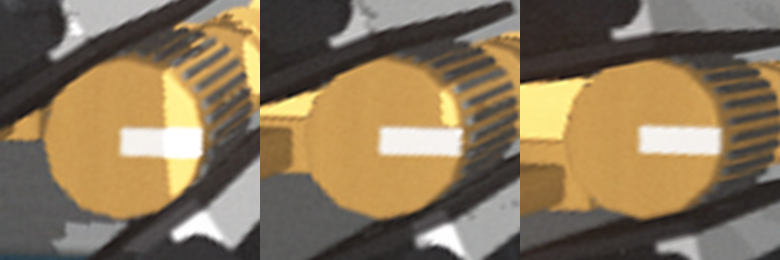

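The stripe stays at about -1° (aligned with the key's x) while the fingers slip another 0.4 rad, so the screw is at its stop. Next I back it off half a turn.

Run:
```python
from h import *
q=np.array(sensors.read_joint_pos())
for i in range(4):
    q[5]-=np.pi/4; ctrl.move_j(q); print(sensors.read_joint_pos()[5],sensors.read_wrist_torque(),sensors.read_clock())
print(stripe("b0"))
```

```text
2.1080463211943528 [ 0.85059204 -0.13274503  0.07286817] 11.825
1.323782486185883 [0.96264042 0.44937566 0.08085541] 12.6
0.5384826527492023 [0.78868119 0.83546866 0.05219783] 13.375
-0.24691515655556967 [0.43798288 0.91154896 0.02293531] 14.15
(np.float64(178.32476919530922), np.int32(1823), np.float64(-0.0046257949905553625), np.float64(-0.0007135807682862188))
```

View pics/b0_rect.png

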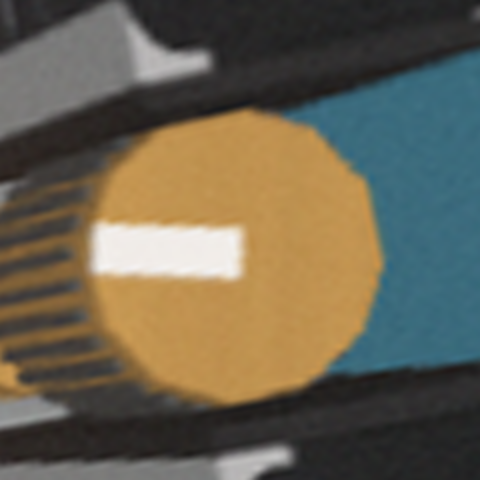

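Run:
```python
from h import *
ctrl.ungrasp()
p=np.array(sensors.read_position())
ctrl.line_to([p[0],p[1],.16])
print(stripe("r0"),sensors.read_clock(),sensors.read_position())
ctrl.movep([.56,.058,.17],down(np.pi))
d,T=wrist(); save("k0",d["image"])
for r in models.find_in("wrist","knob_top")[:2]: print(r["uv"],r["confidence"],atz(d,r["uv"],T,.073))
K=np.array([[d["fx"],0,d["cx"]],[0,d["fy"],d["cy"]],[0,0,1]]);Ti=np.linalg.inv(T)
print(cv2.projectPoints(np.array([[.5005,.059,.073]]),cv2.Rodrigues(Ti[:3,:3])[0],Ti[:3,3],K,np.array(d["dist"]))[0],sensors.read_clock())
```

```text
(np.float64(178.3961291219107), np.int32(2217), np.float64(-0.004774149166860112), np.float64(-0.0007592245542715776)) 15.8 [0.63413996 0.0565098  0.15881427]
[275.9, 147.9] 0.81 [0.51182627 0.05787587 0.073     ]
[[[277.49818801 131.8508608 ]]] 16.3
```

View pics/k0.png

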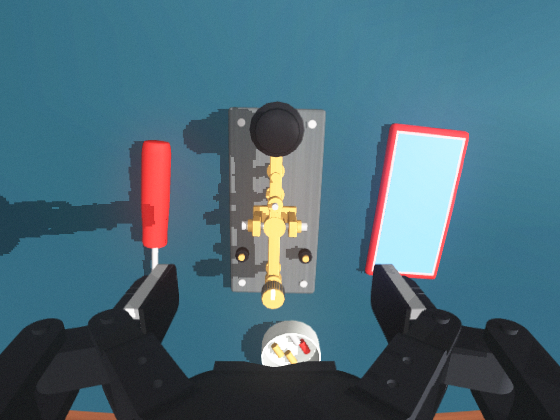

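View pics/r0_rect.png

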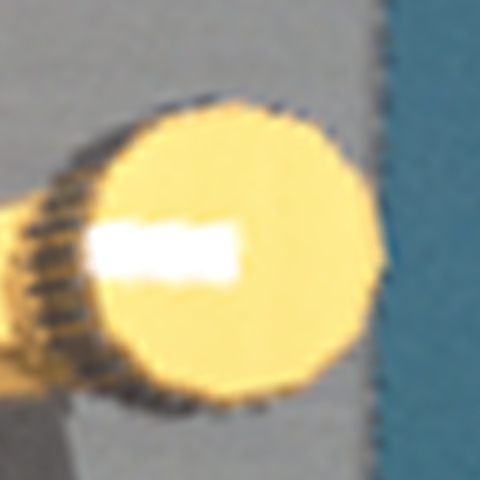

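The released screw's stripe reads 178.4°, half a turn off the stop. The knob disc is at about (277,128), 4 px from my projection. Now I press it.

Run:
```python
from h import *
ctrl.grab(20)
ctrl.movep([.501,.059,.10],down(np.pi))
f0=np.array(sensors.read_force()); print(f0,sensors.read_position(),sensors.read_gripper_width(),sensors.read_clock())
print(ctrl.line_to([.501,.059,.079],velocity=.05,stop_force=6),sensors.read_position())
print(ctrl.line_to([.501,.059,.066],velocity=.006,stop_force=12))
for i in range(3):
    ctrl.dwell(.15); print(np.round(sensors.read_force(),2),sensors.read_position(),sensors.read_clock())
d=eyes.read_camera("scene");save("p1",d["image"])
```

```text
[ 0.37873053 -0.17198792  0.04124861] [0.50056452 0.05903904 0.09991295] -0.0002620322019167611 17.525
False [0.50104846 0.05898488 0.07880703]
True
[-0.75  0.37  7.71] [0.50060545 0.05900127 0.072829  ] 19.4333
[-1.74  0.42  7.4 ] [0.50061744 0.05900397 0.0728463 ] 19.5833
[-0.82 -0.19  6.25] [0.50059953 0.05901313 0.07283113] 19.7333
```

View pics/p1.png

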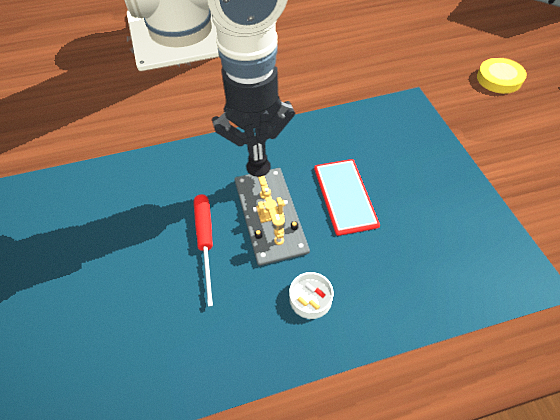

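Run:
```python
from h import *
p=np.array(sensors.read_position())
for i in range(8):
    s=ctrl.line_to([.501,.059,.0724-.0004*i],velocity=.01,stop_force=25); ctrl.dwell(.15)
    f=np.mean([sensors.read_force()[2] for _ in range(4)])
    print(s,f,sensors.read_position()[2],sensors.read_clock())
    if f>20 or s: break
ctrl.dwell(.3)
print(sensors.read_force())
ctrl.line_to([.501,.059,.10],velocity=.05)
ctrl.movep([.56,.058,.17],down(np.pi))
ctrl.ungrasp()
d,T=wrist(); save("e1",d["image"])
ctrl.movep([.634,.0562,.16],down(np.pi))
print(stripe("e2"),sensors.read_force(),sensors.read_clock())
d=eyes.read_camera("scene");save("e3",d["image"])
```

```text
False 8.31152856617578 0.07286895639668857 20.1833
False 11.24068649848757 0.07268100067050844 20.5833
False 13.960543205814416 0.07249016290576546 20.9833
False 16.801295861826116 0.07233361020218634 21.3833
False 19.106235853933345 0.07214938444397569 21.7833
False 22.96041524378609 0.07197828363598982 22.1833
[-9.87234471 -0.16031808 23.39626938]
(np.float64(177.7381876776056), np.int32(2217), np.float64(-0.0047643541821187725), np.float64(-0.0008624965321224558)) [0.05492387 0.00915694 0.17886501] 24.9667
```

View pics/e2.png

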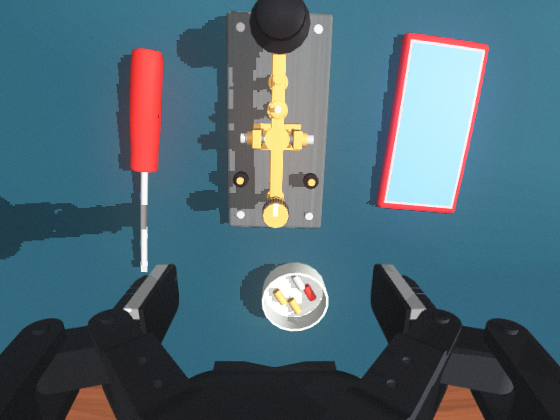

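The screw is unchanged. There is time left, so I'll repeat the press and log the full force profile to confirm the contacts met.

Run:
```python
from h import *
ctrl.movep([.56,.058,.17],down(np.pi))
ctrl.grab(20)
ctrl.movep([.501,.059,.085],down(np.pi))
ctrl.line_to([.501,.059,.0765],velocity=.05)
for i in range(26):
    z=.0755-.0003*i
    ctrl.line_to([.501,.059,z],velocity=.01)
    f=np.mean([sensors.read_force() for _ in range(8)],0); zz=np.mean([sensors.read_position()[2] for _ in range(5)])
    print(round(z,4),np.round(f,1),round(zz*1000,2),round(sensors.read_clock(),2))
    if f[2]>32 or sensors.read_clock()>45: break
ctrl.dwell(.3)
ctrl.line_to([.501,.059,.10],velocity=.05)
ctrl.movep([.56,.058,.17],down(np.pi))
ctrl.ungrasp()
ctrl.movep([.634,.0562,.16],down(np.pi))
print(stripe("f2"),sensors.read_force(),sensors.read_clock())
d=eyes.read_camera("scene");save("f3",d["image"])
```

```text
0.0755 [ 0.2 -0.5 -0.5] 75.58 27.24
0.0752 [ 0.8 -0.3  0.7] 75.26 27.49
0.0749 [-0.6  0.1  0.4] 74.91 27.74
0.0746 [-1.1  0.1  0.1] 74.56 27.99
0.0743 [ 0.2 -0.1 -0.6] 74.29 28.24
0.074 [-0.3 -0.2  0.3] 73.98 28.49
0.0737 [-0.9 -0.4  2.5] 73.83 28.74
0.0734 [-1.5 -0.4  3.6] 73.46 28.99
0.0731 [-3.3  0.2  4.5] 73.08 29.24
0.0728 [-3.8  0.4  6.6] 72.93 29.49
0.0725 [-4.6 -0.2  9.7] 72.79 29.74
0.0722 [-6.3  0.  11.4] 72.68 29.99
0.0719 [-7.5 -0.1 13.9] 72.54 30.24
0.0716 [-8.3 -0.5 15.5] 72.41 30.49
0.0713 [-9.3  0.3 17.5] 72.27 30.74
0.071 [-9.1  1.  19.3] 72.16 30.99
0.0707 [-10.    0.6  22.5] 71.99 31.24
0.0704 [-11.7   0.3  24.4] 71.9 31.49
0.0701 [-13.2  -0.1  27.1] 71.76 31.74
0.0698 [-12.2  -0.5  28.6] 71.64 31.99
0.0695 [-13.3  -0.2  30. ] 71.47 32.24
0.0692 [-14.9  -0.5  33.7] 71.35 32.49
(np.float64(177.95355936123542), np.int32(2162), np.float64(-0.004843899380319631), np.float64(-0.0009356167193711091)) [ 0.15455997  0.13503968 -0.54754895] 35.25
```

View pics/f3.png

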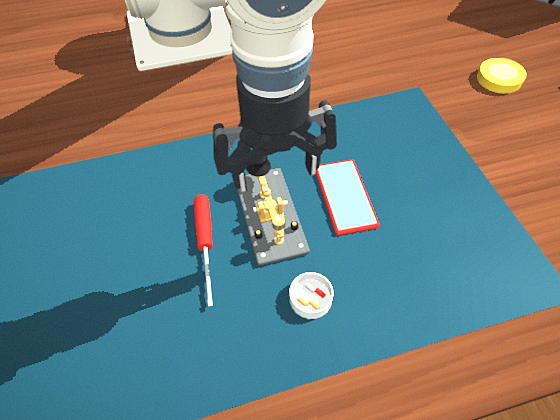

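The profile has a clear knee: touch at 73.9 mm, about 4 N of give over 0.8–0.9 mm, then a hard stop. The fingers are clear and nothing around the key has moved, so I'm handing in.

Run:
```python
from rig import job
job.close_job()
```

```text
the job is handed in; nothing more can be done
```

The gap is set, the key closes when pressed and the job is handed in; I had no direct reading of the contacts or of the lever at rest.

- **Screwing down:** I turned the gap screw clockwise until the fingers slipped. Its stripe stayed at about -1° through another 0.4 rad of turning, so it was at the stop.
- **Backing off:** I then turned it back half a turn. The stripe read 178.4° after release and 178.0° at the end, about 179° off the stop.
- **Pressing the knob:** I pressed it twice with the fingers shut. In the second, logged press it gave at about 4 N over 0.8–0.9 mm, then stopped hard; I took it to about 34 N. The first press reached about 23 N without a recorded point of first touch, which is why I repeated it.
- **Hand-in state:** The fingers were open and well above the key, with the force on the tool near zero at 35 s on the clock. The phone, screwdriver and tin look unmoved in the last pictures.
- **Not confirmed directly:** That the contacts met is inferred from the force profile. That the lever sprang back rests on the second press, which found the knob top at about 74 mm, its rest height, after the first. I did not check it after the second press.
- **Weak checks:** Wrist torque was too noisy to show the stop clearly, so I relied on the stripe. The network missed the screw head from the wrist camera and put the knob 10–20 mm off, so I placed both by projecting positions from the camera images.

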